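# Slide a game ladder out of the storage tier and lay it in its rack

### The job

Slide the wooden ladder that lies in the lower grey storage tier out through the tier's open front until its end sticks well out over the edge while it still lies flat, then grip that end, lift the ladder out and lay it flat and centred in both notches of the dark wooden ladder rack, and let go. Do not drop the ladder on the shelf, and leave the other game pieces (two ladders, dice cup, pawn, spinner) where they are.

Things in the scene. Friction and masses are not known exactly. Their poses are not given: they have to be found in the camera images.
- ladder_mid (a point): Centre (half-way up) of the loose pale wooden ladder to move: flat, 160 mm long (x), 50 wide (y), 6 thick (z), 25 to 45 g. Each end is a solid board 30 mm long; between are side bars 10 mm wide and five 8 mm rungs. It lies along the lower tier's channel, near end 35 to 55 mm behind the front edge. Press its top with closed fingertips (about 5 N) and drag; pressing in front of the edge tips it.
- ladder: The same ladder; its origin is under its centre, on its lower face (3 mm below ladder_mid), axes alike.
- tier_edge (a point): Front edge of the lower tier's floor (top face, 70 mm above the shelf), middle of the channel. x points into the tier along the channel, y left, z up. Fixed. Floor 6 mm thick, y -110 to 110, x 0 to 260, no front wall; free space before it. Two ribs 6 mm high, 4 wide leave a channel 55 mm wide, so the ladder's sides cannot be gripped inside. Side rims 20 mm high; legs at the corners below.
- upper_edge (a point): Front edge of the upper tier, on its underside, 60 mm behind tier_edge and 129 mm above it; same axes. The upper tier reaches 200 mm back from here, has a 22 mm lip above its 6 mm floor, and stands on posts at its corners (22 mm deep, y about +-98 mm, 14 wide). It stops a vertical tool from pressing on the ladder: tilt the tool 25 to 45 degrees to reach in under it.
- rack_seat (a point): Middle of the seat of the fixed dark wooden rack, level with its notch floors, 50 mm above the shelf; a laid ladder's centre is 3 mm above it. x: along the ladder's lie (either end first), roughly away from the robot; y across; z up. Uprights 10 mm thick at x = -24 and 24 mm, each with a notch 60 mm wide between horns 12 mm high and wide. Base 100 x 100 x 8 mm. Ladder ends overhang freely, 51 mm each.
- spare1_mid (a point): Bystander: centre of one of two further ladders like the first, 6 mm thick, the lower of the two stacked in the upper tier. Leave alone.
- spare2_mid (a point): Bystander: centre of the ladder stacked on top of spare1. Leave alone.
- cup_mid (a point): Bystander: centre of the steel dice cup, 68 mm across, 85 mm high, standing in the upper tier. Leave alone.
- pawn_mid (a point): Bystander: centre (half-way up) of the orange plastic pawn, 26 mm across, 42 mm high, standing on the lower tier's floor beside the channel, far in on the left. Leave alone.
- spinner_mid (a point): Bystander: middle of the pink plastic spinner with a red button, 100 mm across, 24 mm high, lying on the shelf behind the rack. Leave alone.
Mind the look-alikes: they are no part of the job. Leave any red look-alike of the ladder alone. Of the things shaped like the part that bears rack_seat, the dark wooden one is meant.

How it is judged:
By the outcome, as a careful person would: the job done as asked, in the order asked, and still so for the second after the job is handed in, with the robot touching nothing.
It also fails if it takes over 64 s, if anything falls off the work surface, if the arm or the gripper's body presses on something with over 40 N, if the wrist force passes 120 N, or if a joint passes its speed limit or range.

### The arm

A 6-joint arm with a two-finger parallel gripper is mounted at the origin on the work surface. World frame = base frame: x ahead of the robot, y to its left, z up, the work surface at z = 0. Lengths are in m, angles in rad, forces in N, time in s.
With the tool pointing down it reaches from about 0.35 to 0.975 m from the base axis. Payload 4.9 kg.
Tool frame: the origin (TCP) lies at the very end of the fingers, on their centre line; the grasp point (between the pads) lies 19 mm behind it; z points along the fingers, y is the line along which they close (so a half turn about z gives the same grasp; the last joint's range is limited). The gripper opens to 85 mm and grips with 20 to 120 N. Pads are 22 mm wide; open, the fingers measure 114 mm over their backs; the gripper's body (76 mm by 85 mm) begins 54 mm behind the grasp point. The pads swing forward as they close: fully open they stand 13 mm farther back than shut.
Start: joints at [-1.349, 0.053, 1.613, -0, 1.476, -0.119], TCP at [0.209, -0.589, 0.231] pointing down, gripper open.
Joint ranges: [-3.01, 3.01], [-1.01, 2.22], [0.06, 2.58], [-1.02, 4.17], [0.09, 2.62], [-3.14, 3.14]. Speed limits (rad/s): [2.57, 2.57, 3.14, 3.14, 3.14, 3.14].

### API

Orientations are given as a unit quaternion [w, x, y, z].
In Python, from plant import manip gives the robot as it stands.
- The arm moves only by the tool move_arm, never from a script. Its argument "plan" is a list that holds one entry, the list of rows, each a list of 7 numbers: the shift along the tool's x, y, z as a fraction of full scale, then the turn, a rotation vector about the tool's x, y, z as a fraction of full scale, then the closure, from 0 (fully open) to 1 (shut). In form: [[[dx, dy, dz, wx, wy, wz, fingers], ...]]. A call has exactly 10 rows; each row shifts and turns the commanded pose from where the row before left it, along the tool's axes as they then stand; what a row does not reach is not made up. Full scale, the value 1, is 0.12 m for a shift and 0.15 rad for a turn. A row lasts 1/8 s, in which the tool goes at most 62.5 mm and 10.7 degrees, less where a joint would pass 70% of its speed; a pose out of reach is approached as far as the arm can. A call with a number of a shift or a turn outside -1 to 1 is refused whole. A call with a gripper value outside its range is refused whole. The fingers move at their own pace and stop on an object; the grip force is fixed at half the most. Time passes only in rows, so rows that do not move let the fingers close, or fill a call up. It gives the time, the measured TCP pose, the force, the opening and the grip force at its end, in the units of the state.
- manip.state(): the state, without advancing time (a new reading comes with each control period).
- manip.grab_frame(name): name is "side" or "top" or "wrist"; returns a dict with "pixels" (480x640x3 uint8, blue, green, red), "depth" (480x640 float32, m along the optical axis (not along the pixel's ray), 0 where there is no reading), "vfov" (degrees; the focal length in pixels is half the picture's height over the tangent of half this angle, whatever the lens; pixels are square), "cx", "cy" (the principal point, pixels), "dist_coeffs" ([k1, k2, p1, p2, k3] as OpenCV has them; the pictures are not rectified), "view" (4x4, takes a point from world to camera coordinates). Camera axes: x right, y down, z forward; pixel columns grow to the right and rows downward; lengths in m; the calibration is good to about 2 mm. A picture is of the moment at which its call begins.
- manip.job_done(): hands the job in; it is judged then, once.
The state is a dict: "time": time; "joint_pos": joint angles; "joint_vel": joint speeds; "joint_efforts": joint torques, N m; "tool_pos": TCP position; "tool_rot": TCP orientation; "contact_force": force on the tool from outside, world axes, zero at the start; "ft_torque": the same for the moment, N m; "gripper_width": opening from 0.0 (shut) to 1.0 (fully open); "grasp_force": force on a finger pad.
Only numpy, scipy, OpenCV 4.12 (cv2) and the standard library are available. Lean on these libraries where they do the work, as an engineer would, in place of code of your own. Each camera call takes 0.05 s, during which the arm holds its last target. There are 200 camera calls.

## Working session

There is one attempt and no reset: what is moved stays moved. The work goes in short steps, Python scripts to look and compute and a tool call to move; the robot and the scene stay as the last step left them, time stands still between calls to the robot, and variables do not carry over. Pictures are saved under pics/ and viewed, at most 10 in all, crops included, and the job is handed in when it is done.

Besides the shell and the picture viewer there is one more tool, called after "Request:" in YAML: its name, and indented under it one key for each argument. move_arm: Moves the arm, as the interface text tells. Its arguments: {"type":"object","properties":{"plan":{"type":"array"}},"required":["plan"]}

```bash
mkdir -p pics; cat > h.py <<'E'
from plant import manip
import numpy as np, cv2
from scipy.spatial.transform import Rotation as R
def save(n,tag):
    f=manip.grab_frame(n); cv2.imwrite(f'pics/{tag}.png',f['pixels']); np.savez(f'pics/{tag}.npz',**{k:np.array(v) for k,v in f.items()}); return f
def load(tag): return dict(np.load(f'pics/{tag}.npz'))
def cam(f):
    fl=240/np.tan(np.radians(float(f['vfov']))/2)
    return np.array([[fl,0,float(f['cx'])],[0,fl,float(f['cy'])],[0,0,1]]),np.array(f['dist_coeffs'],float),np.array(f['view'])
def ray(f,uv):
    K,d,V=cam(f); p=cv2.undistortPoints(np.array([[uv]],float),K,d)[0,0]
    return np.array([p[0],p[1],1.]),V
def at_depth(f,uv,w=1):
    r,V=ray(f,uv); u,v=map(int,np.round(uv)); D=f['depth'][v-w:v+w+1,u-w:u+w+1]; D=D[D>0]
    z=np.median(D) if len(D) else np.nan
    return (np.linalg.inv(V)@np.r_[r*z,1])[:3]
def at_z(f,uv,z):
    r,V=ray(f,uv); d=V[:3,:3].T@r; c=np.linalg.inv(V)[:3,3]; return c+d*(z-c[2])/d[2]
def proj(f,P):
    K,d,V=cam(f); return cv2.projectPoints(np.array(P,float).reshape(-1,3),cv2.Rodrigues(V[:3,:3])[0],V[:3,3],K,d)[0][:,0]
def st():
    s=manip.state(); print({k:np.round(v,4).tolist() for k,v in s.items() if k not in('joint_vel','joint_efforts')}); return s
E
python3 - <<'E'
from h import *
a=save('side','s0');b=save('top','t0');c=save('wrist','w0')
for f in(a,b,c): print(np.linalg.inv(f['view'])[:3,3].round(3),f['view'][2][:3].round(2),f['vfov'])
st()
cv2.imwrite('pics/st0.png',cv2.resize(np.vstack([a['pixels'],b['pixels']]),(400,600))) 
E
```

```text
[0.37  0.804 1.207] [ 0.2  -0.61 -0.76] 49.17033420779526
[ 0.524 -0.038  1.363] [ 0.08 -0.02 -1.  ] 47.08830101174409
[ 0.285 -0.561  0.372] [-0.3  -0.1  -0.95] 63.758973631255515
{'time': 0.15, 'joint_pos': [-1.349, 0.0532, 1.614, -0.0, 1.476, -0.119], 'tool_pos': [0.2088, -0.5886, 0.2303], 'tool_rot': [-0.0008, 0.9855, 0.1696, -0.0], 'contact_force': [0.3147, -0.0595, 0.0425], 'ft_torque': [-0.014, -0.0489, 0.0185], 'grasp_force': 0.0, 'gripper_width': 1.0001}
```

View pics/s0.png

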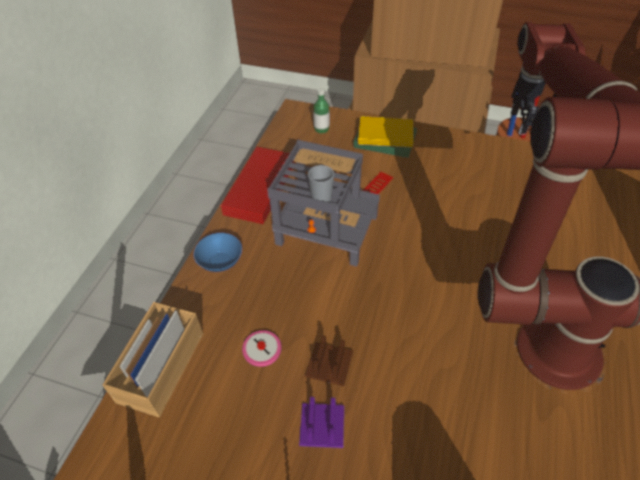

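View pics/t0.png

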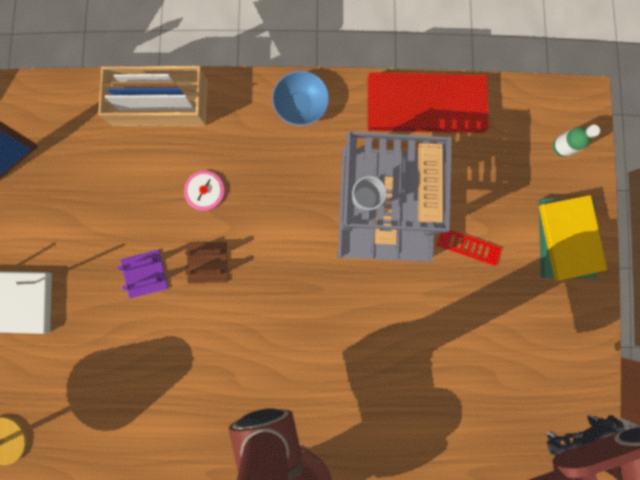

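The side view shows the grey storage at (320,200) with the pale ladder in its lower tier at (330,215). In the top view its visible end is at (386,237). There are two racks in the top view, brown (208,262) and purple (144,273); the dark wooden one at (208,262) is meant. There are two kinds of ladder outside the upper stack: the pale one at (386,237) is meant, and the red one at (470,247) on the shelf is the look-alike. I'll confirm both in one crop.

```bash
python3 - <<'E'
from h import *
f=load('t0');im=f['pixels']
a=cv2.resize(im[125:270,330:460],None,fx=4,fy=4,interpolation=cv2.INTER_CUBIC)
b=cv2.resize(im[235:305,110:190+50],(260,140),interpolation=cv2.INTER_CUBIC)
b=cv2.resize(im[235:290,180:240],(270,248),interpolation=cv2.INTER_CUBIC)
c=np.zeros((580,800,3),np.uint8);c[:580,:520]=a;c[:248,525:795]=b
cv2.imwrite('pics/c0.png',c)
for n,uv in dict(fl=(341,258),fr=(433,260),ul=(345,229),ur=(449,228),lad=(386,238),floor=(360,245),rackc=(208,262)).items(): print(n,at_depth(f,uv).round(4),at_z(f,uv,.07).round(4))
E
```

```text
fl [ 0.5675 -0.125   0.0027] [ 0.5653 -0.1207  0.07  ]
fr [ 5.639e-01 -3.554e-01 -4.000e-04] [ 0.5618 -0.339   0.07  ]
ul [ 0.6289 -0.1259  0.1272] [ 0.6338 -0.1299  0.07  ]
ur [ 0.6442 -0.3962  0.0024] [ 0.6382 -0.3784  0.07  ]
lad [ 0.6128 -0.2263  0.0756] [ 0.6132 -0.2271  0.07  ]
floor [ 0.5963 -0.1656  0.068 ] [ 0.5962 -0.1654  0.07  ]
rackc [0.5549 0.2027 0.0073] [0.5535 0.1916 0.07  ]
```

View pics/c0.png

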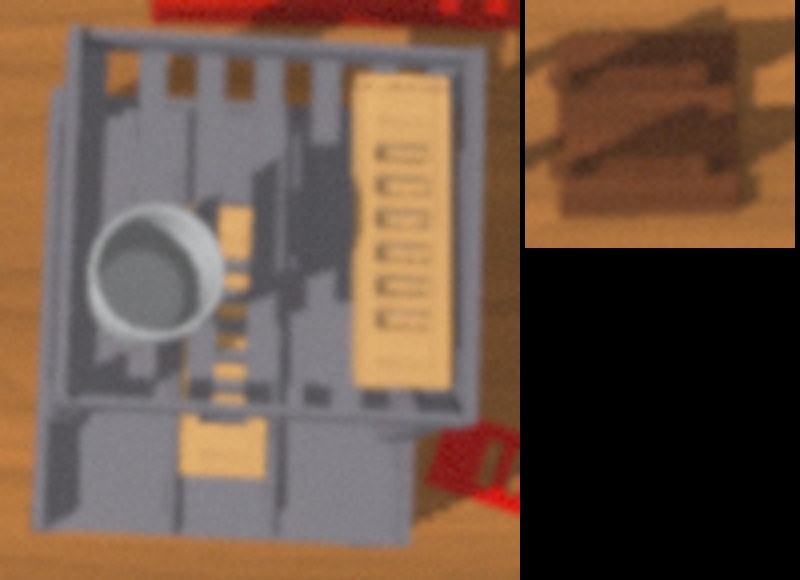

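The crop confirms it. The pale ladder's near end spans crop (179,474)–(266,478), between ribs at x≈178 and 281, and its inner part shows through the upper tier's slats. The rack is dark wood with two uprights. Next I'll fit both from the depth.

```bash
python3 - <<'E'
from h import *
f=load('t0')
c=lambda u,v:(330+(u+.5)/4-.5,125+(v+.5)/4-.5)
for n,p,z in [('ladL',(179,474),.076),('ladR',(266,478),.076),('ladL2',(181,418),.076),('ladR2',(267,420),.076),('farL',(217,206),.076),('farR',(253,206),.076),('ribL',(177,531),.076),('ribR',(280,537),.076),('ribL2',(186,415),.076),('ribR2',(284,415),.076),('frimL',(35,530),.09),('frR',(408,545),.07),('ulL',(58,412),.2),('ulR',(470,425),.2),('tL',(72,27),.227),('tR',(485,47),.227),('cup',(155,270),.29)]:
    print(n,at_z(f,c(*p),z).round(4))
def cloud(f,u0,u1,v0,v1):
    K,d,V=cam(f);u,v=np.meshgrid(np.arange(u0,u1),np.arange(v0,v1));uv=np.stack([u.ravel(),v.ravel()],1).astype(float)
    p=cv2.undistortPoints(uv[:,None],K,d)[:,0];z=f['depth'][v.ravel(),u.ravel()];P=np.c_[p*z[:,None],z]
    return (P-V[:3,3])@V[:3,:3],uv
for tag,box in(('t0',(183,236,236,290)),('s0',(295,360,315,395))):
    g=load(tag);P,uv=cloud(g,*box);z=P[:,2]
    print(tag,'hist',np.histogram(z,np.arange(-.01,.08,.01))[0])
    for lo,hi in((.005,.015),(.035,.07)):
        m=(z>lo)&(z<hi); r=cv2.minAreaRect(P[m,:2].astype(np.float32));print(lo,m.sum(),np.round(r[0],4),np.round(r[1],4),r[2]);
        print(cv2.boxPoints(r).round(3).tolist())
im=load('t0')['pixels'];b=cv2.resize(im[235:290,180:240],(780,600*715//780),interpolation=cv2.INTER_CUBIC)
s=load('s0')['pixels'][325:395,290:360];
cv2.imwrite('pics/c1.png',np.hstack([cv2.resize(im[235:290,180:240],(400,400),interpolation=cv2.INTER_CUBIC),cv2.resize(s,(400,400),interpolation=cv2.INTER_CUBIC)]))
E
```

```text
ladL [ 0.6005 -0.1987  0.076 ]
ladR [ 0.5985 -0.2501  0.076 ]
ladL2 [ 0.6335 -0.1999  0.076 ]
ladR2 [ 0.6328 -0.2509  0.076 ]
farL [ 0.7601 -0.2218  0.076 ]
farR [ 0.7604 -0.2434  0.076 ]
ribL [ 0.5671 -0.1975  0.076 ]
ribR [ 0.5639 -0.2583  0.076 ]
ribL2 [ 0.6353 -0.2029  0.076 ]
ribR2 [ 0.6358 -0.261   0.076 ]
frimL [ 0.5667 -0.1133  0.09  ]
frR [ 0.5597 -0.3357  0.07  ]
ulL [ 0.6256 -0.1188  0.2   ]
ulR [ 0.6205 -0.34    0.2   ]
tL [ 0.8273 -0.1241  0.227 ]
tR [ 0.8203 -0.3446  0.227 ]
cup [ 0.6885 -0.1603  0.29  ]
t0 hist [ 653 1591  269    8   11  125  128   66]
0.005 1135 [0.5539 0.2022] [0.1306 0.1263] 0.46703168749809265
[[0.4880000054836273, 0.26499998569488525], [0.48899999260902405, 0.13899999856948853], [0.6200000047683716, 0.14000000059604645], [0.6190000176429749, 0.26600000262260437]]
0.035 324 [0.5544 0.2061] [0.0581 0.0832] 2.181720018386841
[[0.5239999890327454, 0.24699999392032623], [0.5270000100135803, 0.16300000250339508], [0.5849999785423279, 0.16599999368190765], [0.5820000171661377, 0.24899999797344208]]
s0 hist [1370 2991  376   53   48  116  145   77]
0.005 1184 [0.5677 0.1807] [0.1718 0.2259] 17.028623580932617
[[0.453000009059906, 0.2630000114440918], [0.5189999938011169, 0.04699999839067459], [0.6830000281333923, 0.09799999743700027], [0.6169999837875366, 0.3140000104904175]]
0.035 362 [0.5553 0.2081] [0.059  0.0875] 2.4119837284088135
[[0.5239999890327454, 0.25099998712539673], [0.527999997138977, 0.16300000250339508], [0.5870000123977661, 0.16599999368190765], [0.5830000042915344, 0.2529999911785126]]
```

View pics/c1.png

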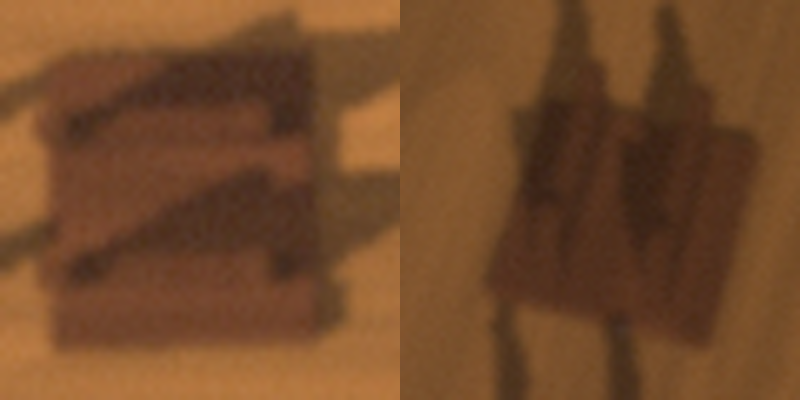

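The crop shows the brown rack with two uprights across, roughly square to world x. The fits from both cameras agree: centre ≈ (0.555, 0.207), yaw ≈ +2.2°. The ladder's near end is at ≈ (0.5995, -0.2245) with yaw ≈ -2°, about 35 mm behind the edge (x≈0.565). I'll start by turning the tool, flipped so the wrist camera faces away from the tier.

Request:
move_arm:
  plan:
    - [[0,0,0,0,0,-0.92,1],[0,0,0,0,0,-0.92,1],[0,0,0,0,0,-0.92,1],[0,0,0,0,0,-0.92,1],[0,0,0,0,0,-0.92,1],[0,0,0,0,0,-0.92,1],[0,0,0,0,0,-0.92,1],[0,0,0,0,0,-0.92,1],[0,0,0,0,0,-0.92,1],[0,0,0,0,0,-0.92,1]]

```text
time: 1.4
tool_pos: [0.2088, -0.5888, 0.2308]
tool_rot: [-0.0, 0.65, 0.76, 0.0]
contact_force: [-0.6, 0.0, 0.4]
gripper_width: -0.005
grasp_force: 0.0
```

Request:
move_arm:
  plan:
    - [[0,0,0,0,0,-0.92,1],[0,0,0,0,0,-0.92,1],[0,0,0,0,0,-0.92,1],[0,0,0,0,0,-0.92,1],[0,0,0,0,0,-0.92,1],[0,0,0,0,0,-0.92,1],[0,0,0,0,0,-0.92,1],[0,0,0,0,0,-0.92,1],[0,0,0,0,0,-0.92,1],[0,0,0,0,0,0,1]]

```text
time: 2.65
tool_pos: [0.2088, -0.5888, 0.2308]
tool_rot: [-0.0, 0.09, 0.996, 0.0]
contact_force: [-0.3, 0.3, 0.1]
gripper_width: 0.0
grasp_force: 0.0
```

```bash
cat >> h.py <<'E'
def Rt(yaw,tilt): # flipped tool: x ~ -world x, z down; tilt leans the fingers forward
    return R.from_euler('z',yaw,degrees=True)*R.from_euler('y',-tilt,degrees=True)*R.from_matrix([[-1,0,0],[0,1,0],[0,0,-1]])
def to(p,yaw,tilt):
    s=st();q=s['tool_rot'];A=R.from_quat([q[1],q[2],q[3],q[0]])
    print('shift units',(A.inv().apply(np.array(p)-s['tool_pos'])/.12).round(3),'turn units',((A.inv()*Rt(yaw,tilt)).as_rotvec()/.15).round(3))
E
python3 -c "
from h import *
to([.47,-.226,.22],-2,0)"
```

```text
{'time': 2.65, 'joint_pos': [-1.349, 0.0529, 1.6134, -0.0, 1.476, -2.7394], 'tool_pos': [0.2088, -0.5888, 0.2308], 'tool_rot': [-0.0001, 0.0901, 0.9959, 0.0004], 'contact_force': [-0.2815, 0.3304, 0.0945], 'ft_torque': [0.0008, 0.0312, 0.0145], 'grasp_force': 0.0, 'gripper_width': 0.0003}
shift units [-1.599  3.365  0.092] turn units [ 0.005 -0.002 -0.97 ]
```

Request:
move_arm:
  plan:
    - [[-0.16,0.336,0.01,0,0,0,1],[-0.16,0.336,0.01,0,0,0,1],[-0.16,0.336,0.01,0,0,0,1],[-0.16,0.336,0.01,0,0,0,1],[-0.16,0.336,0.01,0,0,0,1],[-0.16,0.336,0.01,0,0,0,1],[-0.16,0.336,0.01,0,0,0,1],[-0.16,0.336,0.01,0,0,0,1],[-0.16,0.336,0.01,0,0,0,1],[-0.16,0.336,0.01,0,0,0,1]]

```text
time: 3.9
tool_pos: [0.4702, -0.2251, 0.2192]
tool_rot: [0.0, 0.091, 0.996, -0.0]
contact_force: [-0.2, -0.3, 0.4]
gripper_width: -0.001
grasp_force: 0.0
```

Request:
move_arm:
  plan:
    - [[0,0,0,0,0,-0.97,1],[0,0,0,0,-0.68,0,1],[0,0,0,0,-0.68,0,1],[0,0,0,0,-0.68,0,1],[0,0,0,0,-0.68,0,1],[0,0,0,0,-0.68,0,1],[0,0,0,0,-0.68,0,1],[0,0,0,0,0,0,1],[0,0,0,0,0,0,1],[0,0,0,0,0,0,1]]

```text
time: 5.15
tool_pos: [0.4701, -0.2265, 0.2201]
tool_rot: [0.301, 0.016, 0.953, -0.005]
contact_force: [-0.0, 0.1, 0.1]
gripper_width: 0.001
grasp_force: 0.0
```

```bash
python3 -c "
from h import *
to([.55,-.224,.13],-2,35)
to([.618,-.225,.086],-2,35)
f=save('wrist','w1')"
```

```text
{'time': 5.15, 'joint_pos': [-0.8164, -0.5568, 2.2192, 0.4802, 1.0698, -2.5001], 'tool_pos': [0.4701, -0.2265, 0.2201], 'tool_rot': [0.3011, 0.0157, 0.9534, -0.0051], 'contact_force': [-0.0093, 0.1221, 0.0876], 'ft_torque': [-0.0028, 0.2985, 0.0161], 'grasp_force': 0.0, 'gripper_width': 0.0014}
shift units [-0.113  0.043  0.996] turn units [0.006 0.007 0.012]
{'time': 5.15, 'joint_pos': [-0.8164, -0.5568, 2.2192, 0.4802, 1.0698, -2.5001], 'tool_pos': [0.4701, -0.2265, 0.2201], 'tool_rot': [0.3011, 0.0157, 0.9534, -0.0051], 'contact_force': [-0.0093, 0.1221, 0.0876], 'ft_torque': [-0.0028, 0.2985, 0.0161], 'grasp_force': 0.0, 'gripper_width': 0.0014}
shift units [-0.366  0.054  1.622] turn units [0.006 0.007 0.012]
```

View pics/w1.png

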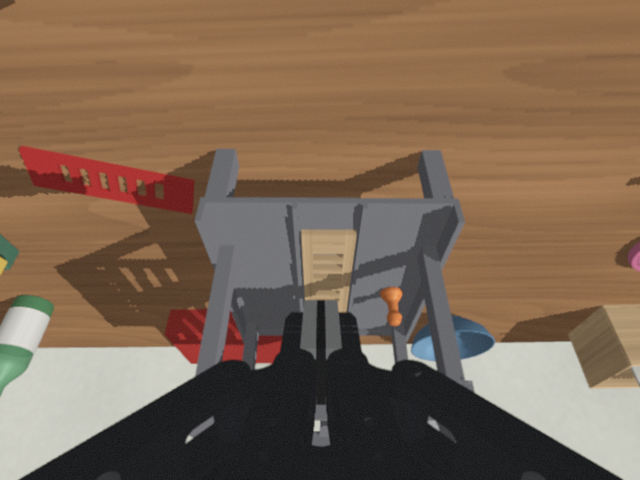

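The wrist view shows the tier's front edge at row ~203, rib ends at (290,204) and (361,205), the ladder's near end (301–356, 230) lying in the channel, and the pawn at (391,305). This allows a finer fix.

```bash
python3 -c "
from h import *
f=load('w1')
for n,uv,z in [('L-',(301.5,229.5),.076),('L+',(356,229.5),.076),('board end-',(303,250),.076),('ribR',(291,204.5),.076),('ribL',(360.5,204.5),.076),('rimR',(199,198),.09),('rimL',(460,198),.09)]: print(n,at_z(f,uv,z).round(4),at_depth(f,uv).round(4))
print(at_depth(f,(330,240)),at_depth(f,(250,225)))
"
```

```text
L- [ 0.5914 -0.2468  0.076 ] [ 0.5989 -0.2475  0.07  ]
L+ [ 0.5929 -0.1981  0.076 ] [ 0.6006 -0.1975  0.0699]
board end- [ 0.623  -0.2476  0.076 ] [ 0.6223 -0.2476  0.0766]
ribR [ 0.5579 -0.253   0.076 ] [ 0.5639 -0.2538  0.0706]
ribL [ 0.5597 -0.1958  0.076 ] [ 0.5658 -0.1951  0.0706]
rimR [ 0.5329 -0.3198  0.09  ] [ 6.275e-01 -3.642e-01  6.000e-04]
rimL [ 0.5391 -0.1226  0.09  ] [ 6.37e-01 -7.85e-02  1.00e-04]
[ 0.60797587 -0.22154047  0.07589029] [ 0.5908462  -0.29362756  0.07004037]
```

Request:
move_arm:
  plan:
    - [[-0.02,0.01,0.2,0,0,0,1],[-0.02,0.01,0.2,0,0,0,1],[-0.02,0.01,0.2,0,0,0,1],[-0.02,0,0.2,0,0,0,1],[-0.02,0,0.1,0,0,0,1],[-0.01,0,0.1,0,0,0,1],[0,0,0,0,0,0,1],[0,0,0,0,0,0,1],[0,0,0,0,0,0,1],[0,0,0,0,0,0,1]]

```text
time: 6.45
tool_pos: [0.5494, -0.2257, 0.1292]
tool_rot: [0.302, 0.016, 0.953, -0.005]
contact_force: [-0.2, 0.2, 0.1]
gripper_width: 0.001
grasp_force: 0.0
```

```bash
python3 -c "
from h import *
to([.618,-.225,.086],-2,35)"
```

```text
{'time': 6.45, 'joint_pos': [-0.6822, -0.2423, 2.1539, 0.5119, 0.7874, -2.5035], 'tool_pos': [0.5494, -0.2257, 0.1292], 'tool_rot': [0.3016, 0.0159, 0.9533, -0.0053], 'contact_force': [-0.2033, 0.1843, 0.1072], 'ft_torque': [0.0194, 0.2517, 0.0322], 'grasp_force': 0.0, 'gripper_width': 0.0006}
shift units [-0.26   0.025  0.623] turn units [0.002 0.013 0.009]
```

Request:
move_arm:
  plan:
    - [[-0.05,0,0.12,0,0,0,1],[-0.05,0.01,0.12,0,0,0,1],[-0.05,0.01,0.12,0,0,0,1],[-0.05,0,0.12,0,0,0,1],[-0.05,0,0.1,0,0,0,1],[-0.07,0,0.02,0,0,0,1],[0,0,0,0,0,0,1],[0,0,0,0,0,0,1],[0,0,0,0,0,0,1],[0,0,0,0,0,0,1]]

```text
time: 7.7
tool_pos: [0.622, -0.2255, 0.0919]
tool_rot: [0.301, 0.016, 0.953, -0.005]
contact_force: [-0.7, -0.2, -0.0]
gripper_width: -0.002
grasp_force: 0.0
```

```bash
python3 -c "
from h import *
to([.627,-.2235,.084],-2,35)"
```

```text
{'time': 7.7, 'joint_pos': [-0.5907, -0.0163, 2.0219, 0.515, 0.6648, -2.4614], 'tool_pos': [0.622, -0.2255, 0.0919], 'tool_rot': [0.3012, 0.0159, 0.9534, -0.005], 'contact_force': [-0.6664, -0.2051, -0.0173], 'ft_torque': [0.0396, 0.2475, 0.01], 'grasp_force': 0.0, 'gripper_width': -0.0023}
shift units [0.004 0.018 0.077] turn units [0.005 0.008 0.008]
```

Request:
move_arm:
  plan:
    - [[0,0.01,0.04,0,0,0,1],[0.005,0.01,0.01,0,0,0,1],[0.005,0,0.007,0,0,0,1],[0.005,0,0.007,0,0,0,1],[0.005,0,0.007,0,0,0,1],[0,0,0,0,0,0,1],[0,0,0,0,0,0,1],[0,0,0,0,0,0,1],[0,0,0,0,0,0,1],[0,0,0,0,0,0,1]]

```text
time: 8.95
tool_pos: [0.6252, -0.2232, 0.0835]
tool_rot: [0.301, 0.016, 0.953, -0.005]
contact_force: [0.3, 0.4, 0.4]
gripper_width: -0.002
grasp_force: 0.0
```

Request:
move_arm:
  plan:
    - [[0.005,0,0.007,0,0,0,1],[0.005,0,0.007,0,0,0,1],[0,0,0,0,0,0,1],[0,0,0,0,0,0,1],[0,0,0,0,0,0,1],[0,0,0,0,0,0,1],[0,0,0,0,0,0,1],[0,0,0,0,0,0,1],[0,0,0,0,0,0,1],[0,0,0,0,0,0,1]]

```text
time: 10.2
tool_pos: [0.6252, -0.2232, 0.0814]
tool_rot: [0.301, 0.016, 0.953, -0.005]
contact_force: [-0.4, -0.7, 0.7]
gripper_width: -0.003
grasp_force: 0.0
```

Request:
move_arm:
  plan:
    - [[0.005,0,0.007,0,0,0,1],[0.005,0,0.007,0,0,0,1],[0,0,0,0,0,0,1],[0,0,0,0,0,0,1],[0,0,0,0,0,0,1],[0,0,0,0,0,0,1],[0,0,0,0,0,0,1],[0,0,0,0,0,0,1],[0,0,0,0,0,0,1],[0,0,0,0,0,0,1]]

```text
time: 11.45
tool_pos: [0.6258, -0.2235, 0.0805]
tool_rot: [0.302, 0.016, 0.953, -0.005]
contact_force: [-3.2, 0.6, 5.1]
gripper_width: 0.001
grasp_force: 2.7
```

Request:
move_arm:
  plan:
    - [[0.02,0,-0.014,0,0,0,1],[0.034,0,-0.024,0,0,0,1],[0.034,0,-0.024,0,0,0,1],[0.034,0,-0.024,0,0,0,1],[0.034,0,-0.024,0,0,0,1],[0,0,0,0,0,0,1],[0,0,0,0,0,0,1],[0,0,0,0,0,0,1],[0,0,0,0,0,0,1],[0,0,0,0,0,0,1]]

```text
time: 12.7
tool_pos: [0.6024, -0.2229, 0.0804]
tool_rot: [0.302, 0.016, 0.953, -0.005]
contact_force: [-1.4, 0.2, 7.9]
gripper_width: 0.001
grasp_force: 4.0
```

```bash
python3 -c "
from h import *
to([.585,-.222,.0797],-2,35)
f=save('wrist','w2')
t=save('top','t2');a=t['pixels'][180:260,340:440];cv2.imwrite('pics/c2.png',np.hstack([cv2.resize(f['pixels'],(400,300)),cv2.resize(a,(400,300),interpolation=cv2.INTER_CUBIC)]))"
```

```text
{'time': 12.7, 'joint_pos': [-0.6086, -0.0432, 2.0711, 0.5406, 0.6524, -2.5036], 'tool_pos': [0.6024, -0.2229, 0.0804], 'tool_rot': [0.3018, 0.0159, 0.9532, -0.0054], 'contact_force': [-1.4107, 0.1539, 7.9313], 'ft_torque': [0.0087, -0.2856, 0.0363], 'grasp_force': 3.963, 'gripper_width': 0.0006}
shift units [ 0.122  0.003 -0.079] turn units [0.001 0.016 0.011]
```

View pics/c2.png

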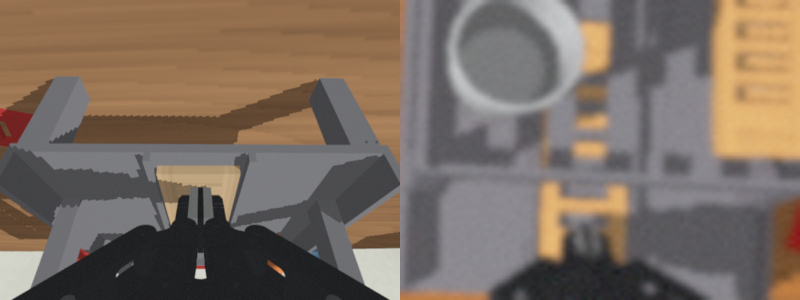

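The wrist view (left) shows the ladder's near end, pale, now close to the tier edge. In the top crop (right) a rung shows before the lip, so it moves with the fingers. I'll continue dragging.

Request:
move_arm:
  plan:
    - [[0.02,0,-0.014,0,0,0,1],[0.034,0,-0.024,0,0,0,1],[0.034,0,-0.024,0,0,0,1],[0.034,0,-0.024,0,0,0,1],[0,0,0,0,0,0,1],[-0.03,0,-0.04,0,0,0,1],[-0.05,0,-0.07,0,0,0,1],[0,0,0,0,0,0,1],[0,0,0,0,0,0,1],[0,0,0,0,0,0,1]]

```text
time: 14.05
tool_pos: [0.5843, -0.2216, 0.0951]
tool_rot: [0.301, 0.016, 0.954, -0.005]
contact_force: [-0.1, 0.7, -0.2]
gripper_width: -0.0
grasp_force: 0.0
```

```bash
python3 -c "
from h import *
to([.642,-.2245,.094],-2,35)
f=save('wrist','w3')
K,d,V=cam(f)
D=f['depth']; 
hsv=cv2.cvtColor(f['pixels'],cv2.COLOR_BGR2HSV)
for u in (290,310,350,360):
  for v in range(200,330,4):
    p=at_depth(f,(u,v)); 
    if .0735<p[2]<.08: print(u,v,p.round(4),hsv[v,u]); break
"
```

```text
{'time': 14.05, 'joint_pos': [-0.6284, -0.1093, 2.1034, 0.5285, 0.6929, -2.4992], 'tool_pos': [0.5843, -0.2216, 0.0951], 'tool_rot': [0.3008, 0.0159, 0.9535, -0.0047], 'contact_force': [-0.1077, 0.6514, -0.1762], 'ft_torque': [0.0324, 0.2774, -0.0008], 'grasp_force': 0.0, 'gripper_width': -0.0004}
shift units [-0.389 -0.008  0.284] turn units [0.009 0.002 0.008]
290 244 [ 0.558  -0.2318  0.075 ] [ 17  87 175]
310 244 [ 0.5583 -0.2239  0.075 ] [ 18  89 175]
350 244 [ 0.559  -0.2082  0.0749] [ 18  87 175]
360 244 [ 0.559  -0.2042  0.075 ] [ 17  85 183]
```

Request:
move_arm:
  plan:
    - [[0,0,0,0,-0.41,0,1],[0,0,0,0,-0.4,0,1],[0,0,0,0,0,0,1],[0,0,0,0,0,0,1],[-0.07,0,0.06,0,0,0,1],[-0.07,0,0.06,0,0,0,1],[-0.07,0,0.06,0,0,0,1],[-0.07,0,0.06,0,0,0,1],[0,0,0,0,0,0,1],[0,0,0,0,0,0,1]]

```text
time: 15.35
tool_pos: [0.6288, -0.2231, 0.0965]
tool_rot: [0.358, 0.015, 0.933, -0.006]
contact_force: [-1.0, 0.9, 0.3]
gripper_width: -0.001
grasp_force: 0.0
```

```bash
python3 -c "
from h import *
to([.643,-.2242,.0825],-2,42)"
```

```text
{'time': 15.35, 'joint_pos': [-0.6078, -0.0351, 2.0727, 0.7247, 0.5812, -2.6564], 'tool_pos': [0.6288, -0.2231, 0.0965], 'tool_rot': [0.3583, 0.0155, 0.9335, -0.0058], 'contact_force': [-1.002, 0.8557, 0.259], 'ft_torque': [0.0579, 0.2926, 0.0644], 'grasp_force': 0.0, 'gripper_width': -0.0008}
shift units [-0.01  -0.005  0.166] turn units [ 0.01  -0.     0.008]
```

Request:
move_arm:
  plan:
    - [[0,0,0.06,0,0,0,1],[0,-0.005,0.06,0,0,0,1],[-0.01,0,0.04,0,0,0,1],[0,0,0,0,0,0,1],[0.006,0,0.006,0,0,0,1],[0,0,0,0,0,0,1],[0,0,0,0,0,0,1],[0,0,0,0,0,0,1],[0,0,0,0,0,0,1],[0,0,0,0,0,0,1]]

```text
time: 16.6
tool_pos: [0.6425, -0.2244, 0.0824]
tool_rot: [0.359, 0.016, 0.933, -0.006]
contact_force: [0.3, 0.2, -0.6]
gripper_width: -0.001
grasp_force: 0.0
```

Request:
move_arm:
  plan:
    - [[0.006,0,0.006,0,0,0,1],[0.006,0,0.006,0,0,0,1],[0,0,0,0,0,0,1],[0,0,0,0,0,0,1],[0,0,0,0,0,0,1],[0,0,0,0,0,0,1],[0,0,0,0,0,0,1],[0,0,0,0,0,0,1],[0,0,0,0,0,0,1],[0,0,0,0,0,0,1]]

```text
time: 17.85
tool_pos: [0.643, -0.2246, 0.0813]
tool_rot: [0.359, 0.015, 0.933, -0.006]
contact_force: [-3.0, 1.7, 5.5]
gripper_width: -0.002
grasp_force: 2.7
```

Contact is at the expected rung height. Dragging.

Request:
move_arm:
  plan:
    - [[0.02,0,-0.018,0,0,0,1],[0.031,0,-0.028,0,0,0,1],[0.031,0,-0.028,0,0,0,1],[0.031,0,-0.028,0,0,0,1],[0.031,0,-0.028,0,0,0,1],[0,0,0,0,0,0,1],[0,0,0,0,0,0,1],[0,0,0,0,0,0,1],[0,0,0,0,0,0,1],[0,0,0,0,0,0,1]]

```text
time: 19.1
tool_pos: [0.6192, -0.224, 0.0812]
tool_rot: [0.359, 0.016, 0.933, -0.006]
contact_force: [-0.9, 0.6, 8.6]
gripper_width: 0.003
grasp_force: 4.1
```

```bash
cat >> h.py <<'E'
def near(tag):
    f=save('wrist',tag)
    for u in (270,290,310,340,350,370):
        for v in range(150,400,2):
            p=at_depth(f,(u,v))
            if .06<p[2]<.082: print(u,v,p.round(4)); break
E
python3 -c "
from h import *
st();near('w4')"
```

```text
{'time': 19.1, 'joint_pos': [-0.6206, -0.0282, 2.0974, 0.7668, 0.564, -2.7131], 'tool_pos': [0.6192, -0.224, 0.0812], 'tool_rot': [0.359, 0.0155, 0.9332, -0.0063], 'contact_force': [-0.8931, 0.5966, 8.6388], 'ft_torque': [0.0407, -0.374, -0.0148], 'grasp_force': 4.0802, 'gripper_width': 0.003}
270 166 [ 0.5352 -0.2325  0.0701]
290 166 [ 0.535  -0.2276  0.0705]
310 166 [ 0.535  -0.2228  0.0705]
340 164 [ 0.536  -0.2155  0.0693]
350 164 [ 0.5354 -0.2131  0.0699]
370 164 [ 0.5358 -0.2082  0.0697]
```

Request:
move_arm:
  plan:
    - [[0.02,0,-0.018,0,0,0,1],[0.031,0,-0.028,0,0,0,1],[0.031,0,-0.028,0,0,0,1],[0.031,0,-0.028,0,0,0,1],[0.031,0,-0.028,0,0,0,1],[0.023,0,-0.02,0,0,0,1],[0,0,0,0,0,0,1],[-0.04,0,-0.045,0,0,0,1],[-0.06,0,-0.07,0,0,0,1],[0,0,0,0,0,0,1]]

```text
time: 20.4
tool_pos: [0.5918, -0.2227, 0.0992]
tool_rot: [0.359, 0.015, 0.933, -0.006]
contact_force: [-0.5, 0.3, 0.8]
gripper_width: 0.002
grasp_force: 0.0
```

```bash
python3 -c "
from h import *
to([.50,-.2215,.16],-2,42);near('w5')"
```

```text
{'time': 20.4, 'joint_pos': [-0.6534, -0.1235, 2.1502, 0.7392, 0.6155, -2.6988], 'tool_pos': [0.5918, -0.2227, 0.0992], 'tool_rot': [0.3587, 0.0153, 0.9333, -0.0062], 'contact_force': [-0.5141, 0.3082, 0.8439], 'ft_torque': [0.0386, 0.3827, 0.0433], 'grasp_force': 0.0, 'gripper_width': 0.002}
shift units [ 0.229 -0.015 -0.889] turn units [0.005 0.006 0.012]
270 150 [ 0.5152 -0.2332  0.0761]
290 150 [ 0.5159 -0.2278  0.0756]
310 150 [ 0.516  -0.2222  0.0757]
340 150 [ 0.5158 -0.2139  0.0761]
350 150 [ 0.5159 -0.2112  0.0761]
370 150 [ 0.5166 -0.2056  0.0756]
```

View pics/w5.png

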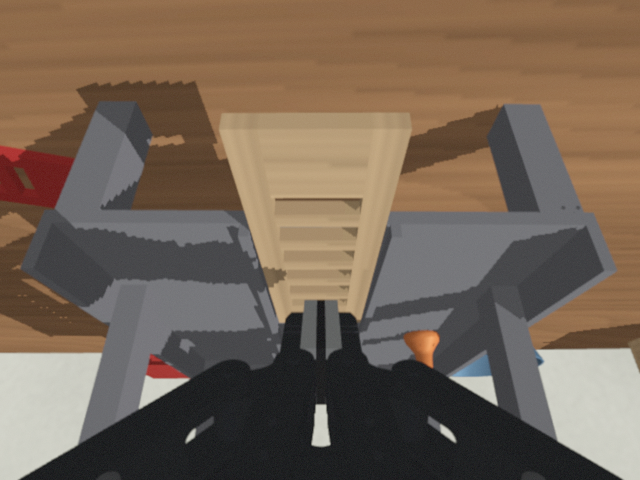

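The wrist picture shows the ladder lying flat with its whole end board, (222,130)–(411,130), beyond the tier edge at row ~215. I'll back off and turn the tool vertical.

```bash
python3 -c "
from h import *
f=load('w5')
for uv in ((223,130),(410.5,130),(275,195),(362,195),(316,150)): print(at_z(f,uv,.076).round(4),at_depth(f,uv).round(4))"
```

```text
[ 0.5075 -0.2443  0.076 ] [ 0.5075 -0.2443  0.076 ]
[ 0.5091 -0.1958  0.076 ] [ 0.5094 -0.1957  0.0756]
[ 0.536  -0.2346  0.076 ] [ 0.5362 -0.2347  0.0758]
[ 0.5369 -0.2066  0.076 ] [ 0.537  -0.2066  0.0759]
[ 0.5157 -0.2205  0.076 ] [ 0.5157 -0.2205  0.076 ]
```

Request:
move_arm:
  plan:
    - [[0.02,0,-0.11,0,0,0,1],[0.03,0,-0.18,0,0,0,1],[0.05,0,-0.2,0,0,0,1],[0.05,0,-0.2,0,0,0,1],[0.04,0,-0.15,0,0,0,1],[0.03,0,-0.05,0,0,0,0],[0,0,0,0,0.49,0,0],[0,0,0,0,0.8,0,0],[0,0,0,0,0.8,0,0],[0,0,0,0,0.8,0,0]]

```text
time: 21.7
tool_pos: [0.5008, -0.2195, 0.1597]
tool_rot: [0.147, 0.016, 0.989, -0.002]
contact_force: [0.6, 0.2, -0.2]
gripper_width: 1.001
grasp_force: 0.0
```

Request:
move_arm:
  plan:
    - [[0,0,0,0,0.8,0,0],[0,0,0,0,0.8,0,0],[0,0,0,0,0.4,0,0],[0,0,0,0,0,0,0],[0,0,0,0,0,0,0],[0,0,0,0,0,0,0],[0,0,0,0,0,0,0],[0,0,0,0,0,0,0],[0,0,0,0,0,0,0],[0,0,0,0,0,0,0]]

```text
time: 22.95
tool_pos: [0.5008, -0.2197, 0.1603]
tool_rot: [0.0, 0.017, 1.0, -0.0]
contact_force: [0.6, 0.6, 0.1]
gripper_width: 1.001
grasp_force: 0.0
```

```bash
python3 -c "
from h import *
to([.526,-.2225,.13],-2,0)
f=save('top','t3')
cv2.imwrite('pics/c3.png',cv2.resize(f['pixels'][170:290,330:460],None,fx=5,fy=5,interpolation=cv2.INTER_CUBIC))"
```

```text
{'time': 22.95, 'joint_pos': [-0.5494, -0.0793, 1.8645, 0.0, 1.3563, -2.0869], 'tool_pos': [0.5008, -0.2197, 0.1603], 'tool_rot': [0.0001, 0.0167, 0.9999, -0.0], 'contact_force': [0.5727, 0.5767, 0.0957], 'ft_torque': [-0.003, -0.0133, 0.0197], 'grasp_force': 0.0, 'gripper_width': 1.0007}
shift units [-0.21  -0.017  0.252] turn units [-0.     0.001  0.01 ]
```

Request:
move_arm:
  plan:
    - [[-0.06,0,0,0,0,0,0],[-0.06,0,0,0,0,0,0],[-0.057,0,0.1,0,0,0,0],[0,0,0.2,0,0,0,0],[0,0,0.2,0,0,0,0],[0,0,0.2,0,0,0,0],[0,0,0.12,0,0,0,0],[0,0,0.07,0,0,0,0],[0,0,0.03,0,0,0,0],[0,0,0,0,0,0,0]]

```text
time: 24.25
tool_pos: [0.5224, -0.2206, 0.0503]
tool_rot: [0.0, 0.017, 1.0, -0.0]
contact_force: [0.4, 0.7, -0.5]
gripper_width: 1.002
grasp_force: 0.0
```

```bash
python3 -c "
from h import *
to([.522,-.2205,.050],-2,0)"
```

```text
{'time': 24.25, 'joint_pos': [-0.5307, 0.0983, 1.8857, 0.0, 1.1568, -2.0682], 'tool_pos': [0.5224, -0.2206, 0.0503], 'tool_rot': [0.0004, 0.0167, 0.9999, -0.0002], 'contact_force': [0.4185, 0.6661, -0.4849], 'ft_torque': [-0.059, 0.0025, 0.0096], 'grasp_force': 0.0, 'gripper_width': 1.0019}
shift units [0.004 0.    0.002] turn units [-0.002  0.005  0.011]
```

Request:
move_arm:
  plan:
    - [[0,0,0,0,0,0,0.3],[0,0,0,0,0,0,0.35],[0,0,0,0,0,0,1],[0,0,0,0,0,0,1],[0,0,0,0,0,0,1],[0,0,0,0,0,0,1],[0,0,0,0,0,0,1],[0,0,0,0,0,0,1],[0,0,0,0,0,0,1],[0,0,0,0,0,0,1]]

```text
time: 25.5
tool_pos: [0.5224, -0.2205, 0.0501]
tool_rot: [0.0, 0.017, 1.0, -0.0]
contact_force: [-0.1, -1.7, 2.7]
gripper_width: 0.571
grasp_force: 61.4
```

Request:
move_arm:
  plan:
    - [[0,0,-0.03,0,0,0,1],[0,0,-0.04,0,0,0,1],[0,0,-0.06,0,0,0,1],[0.06,0,0,0,0,0,1],[0.12,0,0,0,0,0,1],[0.15,0,0,0,0,0,1],[0.2,0,0,0,0,0,1],[0.2,0,0,0,0,0,1],[0.2,0,0,0,0,0,1],[0.2,0,0,0,0,0,1]]

```text
time: 26.75
tool_pos: [0.3847, -0.2153, 0.0648]
tool_rot: [-0.0, 0.017, 1.0, 0.0]
contact_force: [0.3, -0.1, -0.0]
gripper_width: 0.573
grasp_force: 61.8
```

```bash
python3 -c "
from h import *
to([.395,-.21,.17],-2,0)
f=save('side','s5');t=save('top','t5')
cv2.imwrite('pics/c5.png',np.hstack([cv2.resize(f['pixels'][150:350,300:500],(400,400)),cv2.resize(t['pixels'][200:360,320:480],(400,400),interpolation=cv2.INTER_CUBIC)]))"
```

```text
{'time': 26.75, 'joint_pos': [-0.6793, -0.237, 2.1748, -0.0002, 1.2048, -2.2166], 'tool_pos': [0.3847, -0.2153, 0.0648], 'tool_rot': [-0.0004, 0.0167, 0.9999, 0.0002], 'contact_force': [0.3306, -0.1006, -0.0342], 'ft_torque': [-0.017, 0.0482, -0.0313], 'grasp_force': 61.7576, 'gripper_width': 0.5732}
shift units [-0.084  0.048 -0.876] turn units [ 0.003 -0.006  0.01 ]
```

View pics/c5.png

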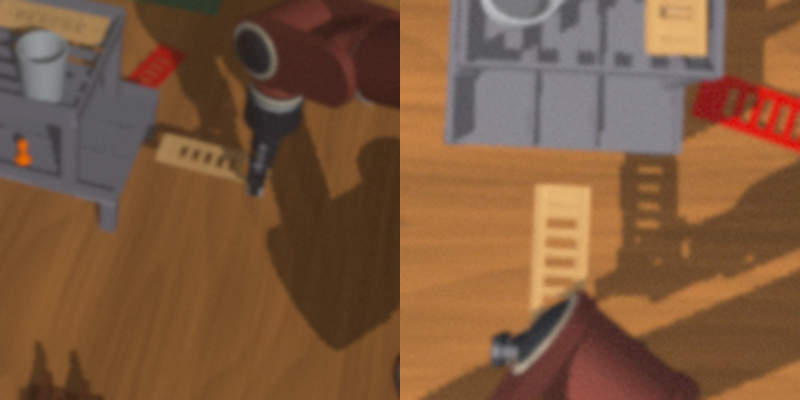

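The ladder is out of the tier, held level-looking; its far end is at top px (374,274)–(396,275). I'll lift, measure its pitch and offset from depth, and move on.

Request:
move_arm:
  plan:
    - [[0,0,-0.1,0,0,0,1],[0,0,-0.2,0,0,0,1],[0,0,-0.2,0,0,0,1],[0,0,-0.2,0,0,0,1],[0,0,-0.1,0,0,0,1],[-0.08,0,0,0,0,0,1],[0,0,0,0,0,0,1],[0,0,0,0,0,0,1],[0,0,0,0,0,0,1],[0,0,0,0,0,0,1]]

```text
time: 28.1
tool_pos: [0.3959, -0.2161, 0.161]
tool_rot: [-0.0, 0.017, 1.0, 0.0]
contact_force: [-0.3, -0.7, 0.8]
gripper_width: 0.568
grasp_force: 61.8
```

```bash
cat >> h.py <<'E'
def lad(tag,z0,box):
    t=save('top',tag); K,d,V=cam(t)
    hsv=cv2.cvtColor(t['pixels'],cv2.COLOR_BGR2HSV)
    u,v=np.meshgrid(np.arange(box[0],box[1]),np.arange(box[2],box[3]));uv=np.stack([u.ravel(),v.ravel()],1).astype(float)
    p=cv2.undistortPoints(uv[:,None],K,d)[:,0];z=t['depth'][v.ravel(),u.ravel()];P=(np.c_[p*z[:,None],z]-V[:3,3])@V[:3,:3]
    h=hsv[v.ravel(),u.ravel()]
    m=(abs(P[:,2]-z0)<.015)&(h[:,0]>10)&(h[:,0]<25)&(h[:,2]>140)
    P=P[m]; c=np.linalg.lstsq(np.c_[P[:,:2]-P[:,:2].mean(0),np.ones(len(P))],P[:,2],rcond=None)[0]
    r=cv2.minAreaRect(P[:,:2].astype(np.float32)); B=cv2.boxPoints(r)
    print(len(P),P.mean(0).round(4),'slopes deg',np.degrees(c[:2]).round(2),'box',B.round(4).tolist())
E
python3 -c "
from h import *
to([.395,-.2153,.16],-2,0)
lad('t6',.185,(355,425,230,345))"
```

```text
{'time': 28.1, 'joint_pos': [-0.6648, -0.3315, 2.0776, -0.0, 1.3961, -2.2022], 'tool_pos': [0.3959, -0.2161, 0.161], 'tool_rot': [-0.0003, 0.0167, 0.9999, 0.0002], 'contact_force': [-0.3451, -0.6722, 0.7911], 'ft_torque': [-0.0187, -0.03, -0.0071], 'grasp_force': 61.8236, 'gripper_width': 0.5677}
shift units [0.008 0.006 0.009] turn units [ 0.002 -0.003  0.01 ]
916 [ 0.4918 -0.219   0.1853] slopes deg [-0.17 -0.19] box [[0.41280001401901245, -0.24289999902248383], [0.5407999753952026, -0.24879999458789825], [0.5432000160217285, -0.19779999554157257], [0.41510000824928284, -0.19200000166893005]]
```

Request:
move_arm:
  plan:
    - [[-0.03,0.15,0,0,0,0,1],[-0.056,0.3,0,0,0,0,1],[-0.075,0.4,0,0,0,0,1],[-0.078,0.42,0,0,0,0,1],[-0.078,0.42,0,0,0,0,1],[-0.078,0.42,0,0,0,0,1],[-0.078,0.42,0,0,0,0,1],[-0.075,0.4,0,0,0,0,1],[-0.065,0.35,0,0,0,0,1],[-0.046,0.26,0,0,0,0,1]]

```text
time: 29.4
tool_pos: [0.4894, 0.2076, 0.1614]
tool_rot: [0.0, 0.016, 1.0, 0.0]
contact_force: [0.5, 0.1, -0.5]
gripper_width: 0.571
grasp_force: 61.9
```

Request:
move_arm:
  plan:
    - [[0,0,0,0,0,-0.52,1],[0,0,0.1,0,0,0,1],[0,0,0.2,0,0,0,1],[0,0,0.1,0,0,0,1],[0,0,0.05,0,0,0,1],[0,0,0,0,0,0,1],[0,0,0,0,0,0,1],[0,0,0,0,0,0,1],[0,0,0,0,0,0,1],[0,0,0,0,0,0,1]]

```text
time: 30.65
tool_pos: [0.4894, 0.2058, 0.1076]
tool_rot: [0.0, -0.022, 1.0, 0.0]
contact_force: [-1.0, 0.6, -0.6]
gripper_width: 0.568
grasp_force: 62.0
```

```bash
python3 -c "
from h import *
to([.489,.2055,.031],2.6,0)
lad('t7',.132,(165,245,215,310))
a=load('t7')['pixels'][200:300,160:260];f=save('wrist','w7')['pixels']
cv2.imwrite('pics/c7.png',np.hstack([cv2.resize(a,(390,390),interpolation=cv2.INTER_CUBIC),cv2.resize(f,(400,300)).repeat(1,0)[:390] if 0 else cv2.copyMakeBorder(cv2.resize(f,(400,300)),0,90,0,0,0)]))"
```

```text
{'time': 30.65, 'joint_pos': [0.2578, -0.0619, 1.9414, 0.0, 1.2618, -1.3577], 'tool_pos': [0.4894, 0.2058, 0.1076], 'tool_rot': [0.0002, -0.0224, 0.9997, 0.0], 'contact_force': [-0.9554, 0.6228, -0.5501], 'ft_torque': [0.052, 0.0221, 0.0187], 'grasp_force': 61.9758, 'gripper_width': 0.5685}
shift units [ 0.004 -0.002  0.638] turn units [ 0.     0.002 -0.004]
752 [0.5895 0.2083 0.132 ] slopes deg [-0.32 -0.49] box [[0.512499988079071, 0.2313999980688095], [0.51419997215271, 0.18070000410079956], [0.6365000009536743, 0.18469999730587006], [0.6348000168800354, 0.2354000061750412]]
```

View pics/c7.png

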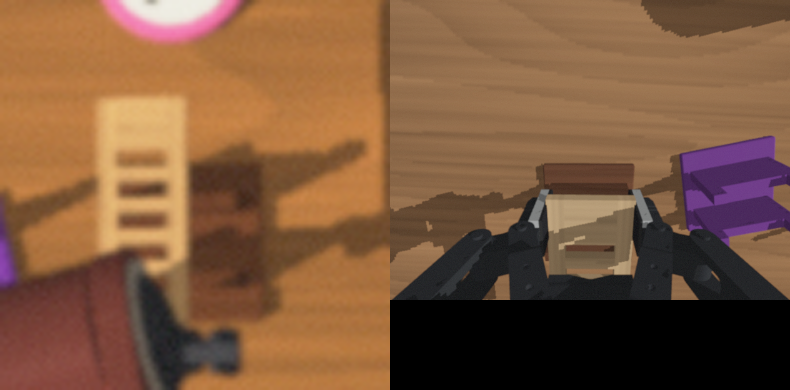

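The top crop and wrist view show the ladder in line above the brown rack; the rack base edge is at wrist px ≈ (246,264)–(390,264), with the purple one off to the side. I'll cross-check the rack centre with the wrist view and lower.

```bash
python3 -c "
from h import *
f=load('w7')
for uv in ((247,263),(390,263)): print(at_z(f,uv,.008).round(4))"
```

```text
[0.5058 0.1578 0.008 ]
[0.5014 0.254  0.008 ]
```

Request:
move_arm:
  plan:
    - [[0,0,0.1,0,0,0,1],[0,0,0.1,0,0,0,1],[0,0,0.1,0,0,0,1],[0,0,0.05,0,0,0,1],[0,0,0,0,0,0,1],[0,0,0,0,0,0,1],[0,0,0,0,0,0,1],[0,0,0,0,0,0,1],[0,0,0,0,0,0,1],[0,0,0,0,0,0,1]]

```text
time: 32.0
tool_pos: [0.4894, 0.2058, 0.0655]
tool_rot: [0.0, -0.022, 1.0, 0.0]
contact_force: [0.3, -1.0, -0.7]
gripper_width: 0.566
grasp_force: 62.0
```

Request:
move_arm:
  plan:
    - [[0,0,0.08,0,0,0,1],[0,0,0.08,0,0,0,1],[0,0,0.06,0,0,0,1],[0,0,0.03,0,0,0,1],[0,0,0.01,0,0,0,1],[0,0,0,0,0,0,1],[0,0,0,0,0,0,1],[0,0,0,0,0,0,1],[0,0,0,0,0,0,1],[0,0,0,0,0,0,1]]

```text
time: 33.25
tool_pos: [0.4893, 0.2058, 0.0343]
tool_rot: [0.0, -0.022, 1.0, 0.0]
contact_force: [-0.4, -0.4, -0.6]
gripper_width: 0.567
grasp_force: 62.0
```

Request:
move_arm:
  plan:
    - [[0,0,0.008,0,0,0,1],[0,0,0.008,0,0,0,1],[0,0,0,0,0,0,1],[0,0,0,0,0,0,1],[0,0,0,0,0,0,1],[0,0,0,0,0,0,1],[0,0,0,0,0,0,1],[0,0,0,0,0,0,1],[0,0,0,0,0,0,1],[0,0,0,0,0,0,1]]

```text
time: 34.5
tool_pos: [0.4893, 0.2058, 0.0323]
tool_rot: [-0.0, -0.022, 1.0, 0.0]
contact_force: [-1.3, -0.4, -0.7]
gripper_width: 0.571
grasp_force: 62.0
```

Request:
move_arm:
  plan:
    - [[0,0,0.008,0,0,0,1],[0,0,0.008,0,0,0,1],[0,0,0,0,0,0,1],[0,0,0,0,0,0,1],[0,0,0,0,0,0,1],[0,0,0,0,0,0,1],[0,0,0,0,0,0,1],[0,0,0,0,0,0,1],[0,0,0,0,0,0,1],[0,0,0,0,0,0,1]]

```text
time: 35.75
tool_pos: [0.4894, 0.2058, 0.0304]
tool_rot: [0.0, -0.022, 1.0, 0.0]
contact_force: [-2.3, -0.3, 2.3]
gripper_width: 0.572
grasp_force: 62.2
```

Request:
move_arm:
  plan:
    - [[0,0,0.004,0,0,0,1],[0,0,0,0,0,0,1],[0,0,0,0,0,0,1],[0,0,0,0,0,0,0.4],[0,0,0,0,0,0,0.35],[0,0,0,0,0,0,0.2],[0,0,0,0,0,0,0],[0,0,0,0,0,0,0],[0,0,0,0,0,0,0],[0,0,0,0,0,0,0]]

```text
time: 37.0
tool_pos: [0.4894, 0.2058, 0.0299]
tool_rot: [0.0, -0.022, 1.0, 0.0]
contact_force: [-0.1, -0.5, 0.1]
gripper_width: 0.999
grasp_force: 0.0
```

```bash
python3 -c "
from h import *
st();lad('t8',.056,(165,245,225,310))"
```

```text
{'time': 37.0, 'joint_pos': [0.2578, 0.0474, 1.9794, -0.0, 1.1148, -1.3577], 'tool_pos': [0.4894, 0.2058, 0.0299], 'tool_rot': [0.0, -0.0224, 0.9997, 0.0], 'contact_force': [-0.0783, -0.4737, 0.123], 'ft_torque': [0.0257, -0.0232, 0.0354], 'grasp_force': 0.0, 'gripper_width': 0.9988}
653 [0.5919 0.208  0.0557] slopes deg [0.18 0.01] box [[0.5253999829292297, 0.1835000067949295], [0.6349999904632568, 0.18330000340938568], [0.635200023651123, 0.24889999628067017], [0.525600016117096, 0.249099999666214]]
```

Lifting away, up and then back toward the robot.

Request:
move_arm:
  plan:
    - [[0,0,-0.05,0,0,0,0],[0,0,-0.1,0,0,0,0],[0,0,-0.2,0,0,0,0],[0,0,-0.3,0,0,0,0],[0,0,-0.4,0,0,0,0],[0,0,-0.4,0,0,0,0],[0.1,-0.3,0,0,0,0,0],[0.1,-0.4,0,0,0,0,0],[0,-0.4,0,0,0,0,0],[0,-0.3,0,0,0,0,0]]

```text
time: 38.3
tool_pos: [0.4728, 0.0353, 0.2052]
tool_rot: [0.001, -0.022, 1.0, -0.0]
contact_force: [1.1, 0.2, 0.5]
gripper_width: 1.001
grasp_force: 0.0
```

```bash
python3 -c "
from h import *
st();lad('t9',.056,(165,245,225,310))
a=load('t9')['pixels'];s=save('side','s9')['pixels']
cv2.imwrite('pics/c9.png',np.hstack([cv2.resize(a[120:320,120:470],(490,280)),cv2.resize(s[280:420,230:370],(280,280))]))
cv2.imwrite('pics/c9.png',np.hstack([cv2.resize(a[225:305,165:245],(400,400),interpolation=cv2.INTER_CUBIC),cv2.resize(s[310:410,280:380],(400,400),interpolation=cv2.INTER_CUBIC)]))"
```

```text
{'time': 38.3, 'joint_pos': [-0.0826, -0.3064, 1.9834, -0.0001, 1.4624, -1.6974], 'tool_pos': [0.4728, 0.0353, 0.2052], 'tool_rot': [0.0011, -0.022, 0.9998, -0.0002], 'contact_force': [1.1401, 0.1617, 0.4991], 'ft_torque': [0.0547, -0.0134, -0.0231], 'grasp_force': 0.0, 'gripper_width': 1.0007}
1148 [0.5546 0.2075 0.0555] slopes deg [0.32 0.55] box [[0.4733000099658966, 0.24459999799728394], [0.47620001435279846, 0.1784999966621399], [0.6366999745368958, 0.18549999594688416], [0.6338000297546387, 0.2515999972820282]]
```

View pics/c9.png

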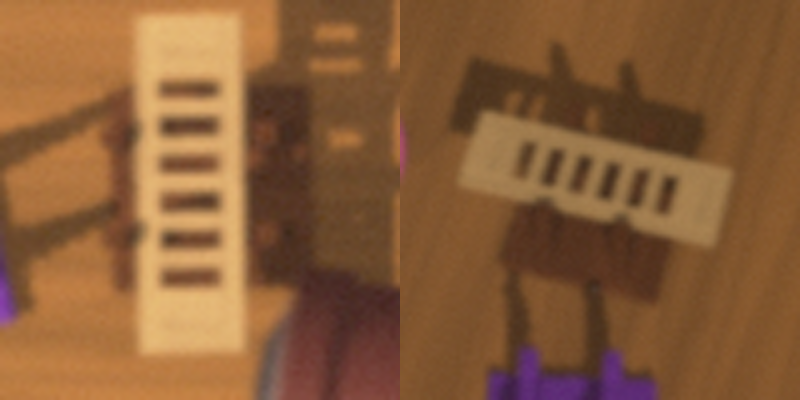

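The ladder lies flat between the horns of both uprights in both views. Its top is at z≈0.0555 (expected 0.056) and its centre at (0.555, 0.2075), on the rack seat. The arm is clear, so I'm handing in.

```bash
python3 -c "
from h import *
print(manip.job_done())"
```

```text
the job is handed in; nothing more can be done
None
```

The job is handed in, with no verdict returned: the ladder was slid out, gripped by its overhanging end, lifted clear, and laid flat and centred in both notches of the dark wooden rack, about 38 s on the robot's clock, and I touched none of the other pieces.

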